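# Stack the canister set on the pan rest

### The job

Build the set of four wood-lidded canisters into one upright tower on the middle of the round pan rest, one after another from the bottom up: the widest first, then each next narrower one, sitting fully down inside the raised rim on the lid of the one below. Leave the tower standing free, and do not disturb the pepper mill, the salt shaker or the timer.

Things in the scene. Friction and masses are not known exactly. Their poses are not given: they have to be found in the camera images.
- canister_66: The widest of four upright canisters: white ceramic cylinder 66 mm in diameter with a fixed light wooden lid of equal diameter. On the lid a rim, 2.5 mm thick and 4 mm high, encloses a flat seat 59 mm wide; the seat is 40 mm, the rim's top 44 mm above the underside. Origin: centre of the underside; z up.
- canister_54: The second widest of four upright canisters: white ceramic cylinder 54 mm in diameter with a fixed light wooden lid of equal diameter. On the lid a rim, 2.5 mm thick and 4 mm high, encloses a flat seat 47 mm wide; the seat is 46 mm, the rim's top 50 mm above the underside. Fits the next wider one's seat with 2.5 mm to spare all round. Origin: centre of the underside; z up.
- canister_42: The third widest of four upright canisters: white ceramic cylinder 42 mm in diameter with a fixed light wooden lid of equal diameter. On the lid a rim, 2.5 mm thick and 4 mm high, encloses a flat seat 35 mm wide; the seat is 40 mm, the rim's top 44 mm above the underside. Fits the next wider one's seat with 2.5 mm to spare all round. Origin: centre of the underside; z up.
- canister_30: The narrowest of four upright canisters: white ceramic cylinder 30 mm in diameter with a fixed light wooden lid of equal diameter. On the lid a rim, 2.5 mm thick and 4 mm high, encloses a flat seat 23 mm wide; the seat is 36 mm, the rim's top 40 mm above the underside. Fits the next wider one's seat with 2.5 mm to spare all round. Origin: centre of the underside; z up.
- pan_rest: Round pale stoneware pan rest, 115 mm in diameter, 11 mm thick, flat, lying on the worktop and fixed to it. Origin: centre of the underside, so its top is 11 mm above it; z up.
- pepper_mill: Dark wooden pepper mill, waisted, 58 mm in diameter, 130 mm tall. Bystander: leave it. Origin: centre of the underside, z up.
- egg_timer: Kitchen timer, black dial on a cream base, 59 mm in diameter, 59 mm tall. Bystander: leave it. Origin: centre of the underside, z up.
- salt_shaker: Glass salt shaker with grey cap, 44 mm in diameter, 90 mm tall. Bystander: leave it. Origin: centre of the underside, z up.
Mind the look-alikes: they are no part of the job. What is shaped like the canister_54 but purple is not meant.

How it is judged:
By the outcome, as a careful person would: the job done as asked, in the order asked, and still so for the second after the job is handed in, with the robot touching nothing.
It also fails if it takes over 96 s, if anything falls off the work surface, if the arm or the gripper's body presses on something with over 40 N, if the wrist force passes 120 N, or if a joint passes its speed limit or range.

### The arm

A 6-joint arm with a two-finger parallel gripper is mounted at the origin on a cart in front of the work surface, level with it; the furniture and walls round the work are solid. World frame = base frame: x ahead of the robot, y to its left, z up, the work surface at z = 0. Lengths are in m, angles in rad, forces in N, time in s.
With the tool pointing down it reaches from about 0.275 to 0.85 m from the base axis. Payload 19 kg.
Tool frame: the origin (TCP) lies midway between the tips of the shut fingers; the grasp point (between the pads) lies 19 mm behind it (ctrl.grasp_offset is the distance from the TCP to the grasp point, in m); z points along the fingers, y is the line along which they close (so a half turn about z gives the same grasp; the last joint's range is limited). The gripper opens to 85 mm and grips with 20 to 120 N. Pads are 22 mm wide; open, the fingers measure 114 mm over their backs; the gripper's body (76 mm by 85 mm) begins 54 mm behind the grasp point. The pads swing forward as they close: fully open they stand 13 mm farther back than shut.
Start: joints at [1.036, 0.15, 1.437, -0, 1.554, -0.134], TCP at [0.224, 0.529, 0.231] pointing down, gripper open.
Joint ranges: [-2.8, 2.8], [-0.68, 2.1], [0.12, 2.68], [-1.39, 4.53], [0.16, 2.79], [-2.81, 2.81]. Speed limits (rad/s): [1.89, 1.89, 2.22, 3.01, 3.01, 3.01].

### API

Orientations are given as a rotation vector (axis times angle).
In Python, from rig import ctrl gives the robot as it stands.
- The arm moves only by the shell command python3 -m crank 'ROWS' [FORCE]. ROWS is JSON, a list of rows, each an object of numbers: "x", "y", "z": the shift along the tool's x, y, z in mm; "wx", "wy", "wz": the turn, a rotation vector about the tool's x, y, z in rad; "jaw": the finger opening in mm, from 0 to 85.4. In form: [{"x": .., "y": .., "z": .., "wx": .., "wy": .., "wz": .., "jaw": ..}, ...]. A call has 1 to 5 rows; each row shifts and turns the commanded pose from where the row before left it, along the tool's axes as they then stand; what a row does not reach is not made up. A row lasts 1/8 s, in which the tool goes at most 62.5 mm and 10.7 degrees, less where a joint would pass 70% of its speed; a pose out of reach is approached as far as the arm can. A call is refused whole if a number of a shift passes 62.5 or a number of a turn 0.188, either way. A call with a gripper value outside its range is refused whole. The fingers move at their own pace and stop on an object; FORCE is the grip in N (left out, the last holds). Time passes only in rows, so rows that do not move let the fingers close. It gives the time, the measured TCP pose, the force, the opening and the grip force at its end, in the units of the state.
- ctrl.get_obs(): the state, without advancing time (a new reading comes with each control period).
- ctrl.snapshot(name): name is "scene" or "top"; returns the picture (420x560x3 uint8, blue, green, red); there is no depth.
- ctrl.camera_info(name): a dict with "intrinsics" (3x3 intrinsics, pixels), "rvec" (rotation vector, rad) and "tvec" (3), from world to camera coordinates, as OpenCV has them. Camera axes: x right, y down, z forward; pixel columns grow to the right and rows downward; lengths in m; the calibration is good to about 2 mm. A picture is of the moment at which its call begins. camera_info takes no time and is no camera call.
- ctrl.job_done(): hands the job in; it is judged then, once.
The state is a dict: "time_s": time; "q": joint angles; "joint_velocities": joint speeds; "tau": joint torques, N m; "tcp_pos": TCP position; "ee_rot": TCP orientation; "contact_force": force on the tool from outside, world axes, zero at the start; "wrist_torque": the same for the moment, N m; "opening": opening from 0.0 (shut) to 1.0 (fully open); "gripper_force": force on a finger pad.
Only numpy, scipy, OpenCV 4.12 (cv2) and the standard library are available. Lean on these libraries where they do the work, as an engineer would, in place of code of your own. Each camera call takes 0.05 s, during which the arm holds its last target. There are 200 camera calls.

## Working session

There is one attempt and no reset: what is moved stays moved. The work goes in short steps, Python scripts to look and compute and a shell command to move; the robot and the scene stay as the last step left them, time stands still between calls to the robot, and variables do not carry over. Pictures are saved under pics/ and viewed, at most 14 in all, crops included, and the job is handed in when it is done.

```bash
mkdir -p pics; cat > h.py <<'E'
import numpy as np, cv2
from rig import ctrl
def cam(n):
    c=ctrl.camera_info(n); return np.array(c["intrinsics"],float),cv2.Rodrigues(np.array(c["rvec"],float))[0],np.array(c["tvec"],float).ravel()
def ray(n,uv,z):
    K,R,t=cam(n); d=R.T@np.linalg.solve(K,[uv[0],uv[1],1.]); o=-R.T@t
    return o+d*(z-o[2])/d[2]
def proj(n,p):
    K,R,t=cam(n); q=K@(R@np.array(p)+t); return q[:2]/q[2]
E
python3 - <<'E'
from h import *
for n in("scene","top"):
    im=ctrl.snapshot(n); cv2.imwrite(f"pics/{n}0.png",im)
    K,R,t=cam(n); print(n,K[0,0],-R.T@t,R[2])
o=ctrl.get_obs(); print(o["time_s"],o["tcp_pos"],o["ee_rot"],o["opening"],cv2.Rodrigues(np.array(o["ee_rot"]))[0])
E
```

```text
scene 480.01756899258265 [-0.19532773 -0.48064927  0.79290258] [ 0.62044744  0.41226295 -0.66714633]
top 447.3346828177678 [0.40700397 0.00506343 1.29755536] [ 0.0861398   0.01268615 -0.99620229]
0.1 [0.22422772 0.52922534 0.23073263] [-6.25272715e-01 -3.07836619e+00  1.69214094e-03] 0.9993148489871753 [[-9.20755222e-01  3.90140350e-01 -5.72765210e-04]
 [ 3.90140744e-01  9.20754709e-01 -9.83036497e-04]
 [ 1.43854061e-04 -1.12859503e-03 -9.99999353e-01]]
```

View pics/scene0.png

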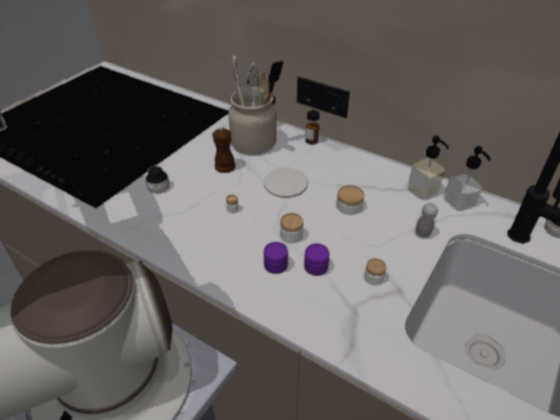

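View pics/top0.png

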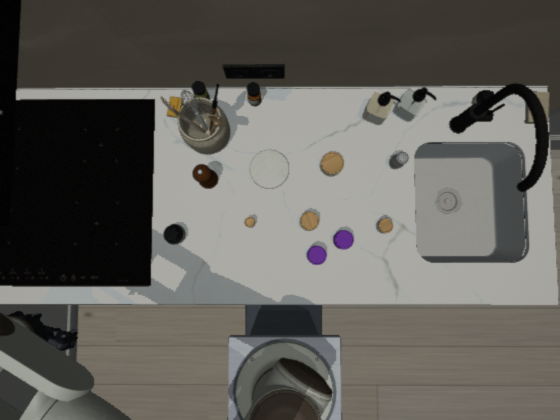

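The top view (up = +x, left = +y) shows wooden lids at (332,163) = 66, (309,220) = 54, (386,226) = 42 and (250,223) = 30. The pan rest is at (269,169). The purple look-alikes are at (344,240) and (317,255), the mill at (205,175), the timer at (174,234) and the shaker at (400,158). The scene view agrees.

```bash
cat > m.py <<'E'
from h import *
def lids(n,im,seeds,r=22):
    hsv=cv2.cvtColor(cv2.GaussianBlur(im,(3,3),0),cv2.COLOR_BGR2HSV)
    m=cv2.inRange(hsv,(8,70,70),(25,255,255)); out={}
    for k,(u,v,z) in seeds.items():
        w=np.zeros_like(m); cv2.circle(w,(int(u),int(v)),r,255,-1)
        cs,_=cv2.findContours(m&w,cv2.RETR_EXTERNAL,cv2.CHAIN_APPROX_NONE)
        if not cs: out[k]=None; continue
        c=max(cs,key=cv2.contourArea); h=cv2.convexHull(c)
        P=np.array([ray(n,p[0],z)[:2] for p in c])
        cc,rr=cv2.minEnclosingCircle((P*1000).astype(np.float32))
        M=cv2.moments(h); g=ray(n,(M['m10']/M['m00'],M['m01']/M['m00']),z)[:2]*1000
        out[k]=np.round([*cc,rr*2,*g],1)
    return out
E
python3 - <<'E'
from m import *
im=cv2.imread("pics/top0.png")
Z={66:.044,54:.05,42:.044,30:.04}
px={66:(332,163),54:(309,220),42:(386,226),30:(250,223)}
a=lids("top",im,{k:(*px[k],Z[k]) for k in Z}); print("top",a)
im2=cv2.imread("pics/scene0.png")
s={k:(*proj("scene",[*(a[k][3:]/1000),Z[k]]),Z[k]) for k in Z}; print(lids("scene",im2,s))
# pan rest: bright low-sat disc outline, ellipse from edges
for n,i,seed in(("top",im,(269,169)),("scene",im2,(286,182))):
    u,v=seed; g=cv2.cvtColor(i,cv2.COLOR_BGR2GRAY); R=32
    e=cv2.Canny(g,20,50); w=np.zeros_like(e); cv2.circle(w,seed,26,255,-1); ys,xs=np.nonzero(e&w)
    P=np.array([ray(n,(x,y),.011)[:2] for x,y in zip(xs,ys)])*1000
    c0=ray(n,seed,.011)[:2]*1000; d=np.hypot(*(P-c0).T); P=P[(d>45)&(d<68)]
    A=np.c_[2*P,np.ones(len(P))]; 
    for _ in range(6):
        x=np.linalg.lstsq(A,(P**2).sum(1),rcond=None)[0]; r=np.sqrt(x[2]+x[0]**2+x[1]**2)
        k=abs(np.hypot(*(P-x[:2]).T)-r)<4; P=P[k];A=A[k]
    print("rest",n,x[:2],r*2,len(P))
for k,uv,z in(("purple",(344,240),.05),("purple",(317,255),.05),("mill",(202,172),.13),("salt",(402,157),.09),("timer",(174,234),.05)): print(k,ray("top",uv,z)[:2])
E
```

```text
top {66: array([ 638.6, -134.7,   65. ,  638.3, -134.6]), 54: array([475.9, -68.8,  51.6, 475.3, -69.2]), 42: array([ 462.2, -281.9,   40.3,  461.7, -281.9]), 30: array([472.8,  98.2,  26.3, 473. ,  98. ])}
{66: array([ 633.1, -141.9,   69.3,  631.9, -141.4]), 54: array([470. , -75.5,  56. , 469.7, -76.1]), 42: array([ 457.3, -287.6,   42.9,  456.9, -287.8]), 30: array([467.2,  92.2,  33. , 467.6,  91.1])}
rest top [628.89131989  43.66617926] 118.58215553457877 136
rest scene [625.42992586  38.53390793] 121.19962412009896 115
purple [ 0.42095086 -0.1657669 ]
purple [ 0.37956417 -0.09054723]
mill [0.59956623 0.21741782]
salt [ 0.64602382 -0.32115107]
timer [0.43799819 0.30791868]
```

```bash
python3 -m crank '[{"wz":-0.134},{"wz":-0.134},{"wz":-0.134},{"x":-32,"y":-51},{"x":-32,"y":-51}]' 60; python3 -m crank '[{"x":-32,"y":-51},{"x":-32,"y":-51},{"x":-32,"y":-51},{"x":-32,"y":-51},{"x":-32,"y":-51}]'; python3 -m crank '[{"x":-32,"y":-51},{"x":-32,"y":-51},{"x":-32,"y":-51},{"x":-32,"y":-51},{"x":-32,"y":-51,"z":40}]'; python3 -c "
from h import *
print(cv2.Rodrigues(np.array(ctrl.get_obs()['ee_rot']))[0])"
```

```text
[[-9.20755222e-01  3.90140350e-01 -5.72765210e-04]
 [ 3.90140744e-01  9.20754709e-01 -9.83036497e-04]
 [ 1.43854061e-04 -1.12859503e-03 -9.99999353e-01]]$[0]: bad value
$[0]: bad value
$[0]: bad value
```

```bash
python3 -m crank '[{"x":0,"y":0,"z":0,"wx":0,"wy":0,"wz":-0.134,"jaw":85},{"x":0,"y":0,"z":0,"wx":0,"wy":0,"wz":-0.134,"jaw":85},{"x":0,"y":0,"z":0,"wx":0,"wy":0,"wz":-0.134,"jaw":85},{"x":-32,"y":-51,"z":0,"wx":0,"wy":0,"wz":0,"jaw":85},{"x":-32,"y":-51,"z":0,"wx":0,"wy":0,"wz":0,"jaw":85}]' 60;  python3 -c "
from h import *
print(cv2.Rodrigues(np.array(ctrl.get_obs()['ee_rot']))[0])"
```

```text
time_s: 0.72
tcp_pos: [0.2887, 0.4263, 0.2307]
ee_rot: [0.004, -3.141, 0.001]
contact_force: [1.2, 1.4, 0.5]
opening: 0.994
gripper_force: 0.0
[[-9.99995796e-01 -2.85522741e-03 -5.05350251e-04]
 [-2.85482366e-03  9.99995607e-01 -7.97876343e-04]
 [ 5.07626149e-04 -7.96430303e-04 -9.99999554e-01]]
```

```bash
python3 -m crank '[{"x":-32,"y":-51,"z":0,"wx":0,"wy":0,"wz":0,"jaw":85},{"x":-32,"y":-51,"z":0,"wx":0,"wy":0,"wz":0,"jaw":85},{"x":-32,"y":-51,"z":0,"wx":0,"wy":0,"wz":0,"jaw":85},{"x":-32,"y":-51,"z":0,"wx":0,"wy":0,"wz":0,"jaw":85},{"x":-32,"y":-51,"z":0,"wx":0,"wy":0,"wz":0,"jaw":85}]'; python3 -m crank '[{"x":-32,"y":-51,"z":0,"wx":0,"wy":0,"wz":0,"jaw":85},{"x":-32,"y":-51,"z":0,"wx":0,"wy":0,"wz":0,"jaw":85},{"x":-32,"y":-51,"z":0,"wx":0,"wy":0,"wz":0,"jaw":85},{"x":-32,"y":-51,"z":0,"wx":0,"wy":0,"wz":0,"jaw":85},{"x":-32,"y":-51,"z":0,"wx":0,"wy":0,"wz":0,"jaw":85}]'; python3 -m crank '[{"x":-29,"y":-51,"z":0,"wx":0,"wy":0,"wz":0,"jaw":85},{"x":0,"y":0,"z":50,"wx":0,"wy":0,"wz":0,"jaw":85},{"x":0,"y":0,"z":50,"wx":0,"wy":0,"wz":0,"jaw":85},{"x":0,"y":0,"z":0,"wx":0,"wy":0,"wz":0,"jaw":85}]'
```

```text
time_s: 1.35
tcp_pos: [0.4494, 0.1708, 0.2312]
ee_rot: [-0.002, 3.142, 0.0]
contact_force: [0.7, 0.9, 0.5]
opening: 0.994
gripper_force: 0.0
time_s: 1.98
tcp_pos: [0.6098, -0.084, 0.231]
ee_rot: [0.002, -3.141, -0.0]
contact_force: [1.5, 0.2, -0.4]
opening: 0.999
gripper_force: 0.0
time_s: 2.48
tcp_pos: [0.6363, -0.1327, 0.1276]
ee_rot: [0.002, -3.135, -0.003]
contact_force: [0.3, -1.2, 1.4]
opening: 0.991
gripper_force: 0.0
```

```bash
python3 -m crank '[{"x":-2,"y":-2,"z":40,"wx":0,"wy":0,"wz":0,"jaw":85},{"x":0,"y":0,"z":40,"wx":0,"wy":0,"wz":0,"jaw":85},{"x":0,"y":0,"z":30,"wx":0,"wy":0,"wz":0,"jaw":85},{"x":0,"y":0,"z":14,"wx":0,"wy":0,"wz":0,"jaw":85},{"x":0,"y":0,"z":0,"wx":0,"wy":0,"wz":0,"jaw":85}]'; python3 -m crank '[{"x":0,"y":0,"z":0,"wx":0,"wy":0,"wz":0,"jaw":85}]'
```

```text
time_s: 3.1
tcp_pos: [0.6406, -0.1352, 0.0083]
ee_rot: [-0.002, 3.141, -0.0]
contact_force: [-0.8, 0.5, 1.0]
opening: 0.994
gripper_force: 0.0
time_s: 3.22
tcp_pos: [0.6411, -0.1354, 0.0093]
ee_rot: [-0.002, 3.139, -0.001]
contact_force: [-1.0, -0.1, -0.6]
opening: 0.998
gripper_force: 0.0
```

```bash
python3 - <<'E'
from h import *
a,b=ctrl.snapshot("scene"),ctrl.snapshot("top")
c=np.hstack([cv2.resize(a[130:270,270:430],None,fx=2.5,fy=2.5),cv2.resize(b[93:233,252:412],None,fx=2.5,fy=2.5)])
cv2.imwrite("pics/a.png",c)
E
```

```text
(no output)
```

View pics/a.png

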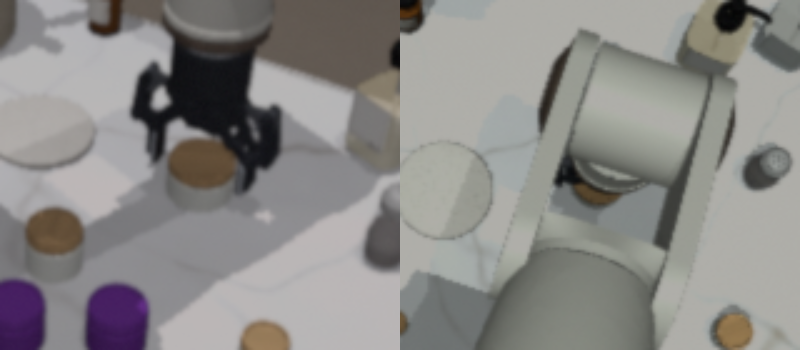

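The fingers straddle the 66 canister in the scene crop, with the lid at (203,162). Lowering a little more, then gripping.

```bash
python3 -m crank '[{"x":2.5,"y":0,"z":6,"wx":0,"wy":0,"wz":0,"jaw":85},{"x":0,"y":0,"z":0,"wx":0,"wy":0,"wz":0,"jaw":60},{"x":0,"y":0,"z":0,"wx":0,"wy":0,"wz":0,"jaw":60},{"x":0,"y":0,"z":0,"wx":0,"wy":0,"wz":0,"jaw":60},{"x":0,"y":0,"z":0,"wx":0,"wy":0,"wz":0,"jaw":60}]' 40; python3 -m crank '[{"x":0,"y":0,"z":0,"wx":0,"wy":0,"wz":0,"jaw":60},{"x":0,"y":0,"z":0,"wx":0,"wy":0,"wz":0,"jaw":60}]'
```

```text
time_s: 3.95
tcp_pos: [0.6376, -0.1352, 0.0014]
ee_rot: [0.002, -3.141, 0.0]
contact_force: [-2.1, 0.7, 1.8]
opening: 0.756
gripper_force: 45.2
time_s: 4.2
tcp_pos: [0.6376, -0.1352, 0.0014]
ee_rot: [0.002, -3.142, 0.0]
contact_force: [-3.3, -0.3, 3.9]
opening: 0.753
gripper_force: 45.3
```

```bash
python3 -m crank '[{"x":0,"y":0,"z":-40,"wx":0,"wy":0,"wz":0,"jaw":60},{"x":0,"y":45,"z":0,"wx":0,"wy":0,"wz":0,"jaw":60},{"x":0,"y":45,"z":0,"wx":0,"wy":0,"wz":0,"jaw":60},{"x":4,"y":45,"z":0,"wx":0,"wy":0,"wz":0,"jaw":60},{"x":5,"y":43,"z":0,"wx":0,"wy":0,"wz":0,"jaw":60}]'; python3 -m crank '[{"x":0,"y":0,"z":15,"wx":0,"wy":0,"wz":0,"jaw":60},{"x":0,"y":0,"z":6,"wx":0,"wy":0,"wz":0,"jaw":60},{"x":0,"y":0,"z":0,"wx":0,"wy":0,"wz":0,"jaw":60},{"x":0,"y":0,"z":0,"wx":0,"wy":0,"wz":0,"jaw":60}]'; python3 -c "
from h import *
cv2.imwrite('pics/b.png',cv2.resize(ctrl.snapshot('scene')[100:250,200:400],None,fx=3,fy=3))"
```

```text
time_s: 4.82
tcp_pos: [0.6281, 0.0444, 0.0409]
ee_rot: [0.002, -3.141, -0.0]
contact_force: [1.1, 0.0, -2.6]
opening: 0.755
gripper_force: 46.3
time_s: 5.32
tcp_pos: [0.6287, 0.042, 0.0205]
ee_rot: [-0.0, 3.141, -0.0]
contact_force: [0.4, 0.3, -3.5]
opening: 0.755
gripper_force: 46.2
```

View pics/b.png

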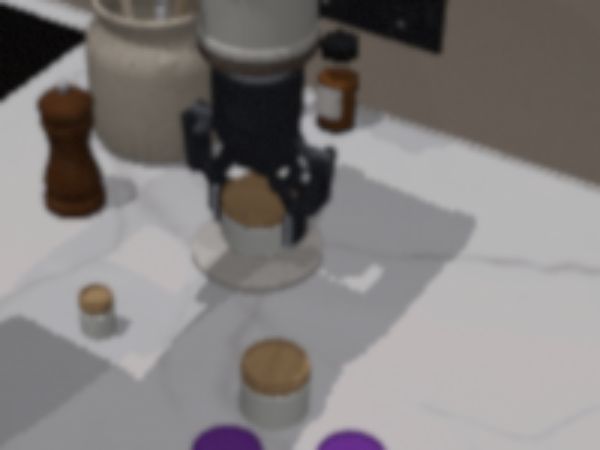

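The 66 is held upright just above the rest (disc around (258,252) in the crop), centred sideways. Lowering.

```bash
python3 -m crank '[{"x":0,"y":1,"z":6,"wx":0,"wy":0,"wz":0,"jaw":60},{"x":0,"y":0,"z":1.5,"wx":0,"wy":0,"wz":0,"jaw":60},{"x":0,"y":0,"z":0,"wx":0,"wy":0,"wz":0,"jaw":60}]'; python3 -m crank '[{"x":0,"y":0,"z":0.7,"wx":0,"wy":0,"wz":0,"jaw":60},{"x":0,"y":0,"z":0,"wx":0,"wy":0,"wz":0,"jaw":60}]'
```

```text
time_s: 5.75
tcp_pos: [0.6284, 0.0438, 0.0127]
ee_rot: [0.002, -3.141, 0.0]
contact_force: [0.7, 0.3, -2.8]
opening: 0.756
gripper_force: 46.3
time_s: 6.0
tcp_pos: [0.6285, 0.0439, 0.0124]
ee_rot: [-0.002, 3.141, -0.0]
contact_force: [-2.0, -0.3, 3.4]
opening: 0.754
gripper_force: 46.7
```

```bash
python3 -m crank '[{"x":0,"y":0,"z":0,"wx":0,"wy":0,"wz":0,"jaw":85},{"x":0,"y":0,"z":0,"wx":0,"wy":0,"wz":0,"jaw":85},{"x":0,"y":0,"z":0,"wx":0,"wy":0,"wz":0,"jaw":85},{"x":0,"y":0,"z":-50,"wx":0,"wy":0,"wz":0,"jaw":85},{"x":0,"y":0,"z":-50,"wx":0,"wy":0,"wz":0,"jaw":85}]'; python3 -m crank '[{"x":50,"y":-37,"z":0,"wx":0,"wy":0,"wz":0,"jaw":85},{"x":50,"y":-37,"z":0,"wx":0,"wy":0,"wz":0,"jaw":85},{"x":50,"y":-37,"z":0,"wx":0,"wy":0,"wz":0,"jaw":85},{"x":3,"y":-2,"z":0,"wx":0,"wy":0,"wz":0,"jaw":85},{"x":0,"y":0,"z":0,"wx":0,"wy":0,"wz":0,"jaw":85}]'; python3 - <<'E'
from m import *
im=ctrl.snapshot("top"); cv2.imwrite("pics/c.png",im)
s={66:(*proj("top",[.6285,.0438,.055]),.055)}; print(s,lids("top",im,s))
i2=ctrl.snapshot("scene");cv2.imwrite("pics/c2.png",i2);s={66:(*proj("scene",[.6285,.0438,.055]),.055)}; print(lids("scene",i2,s))
E
```

```text
time_s: 6.62
tcp_pos: [0.6281, 0.0439, 0.113]
ee_rot: [0.002, -3.14, 0.0]
contact_force: [1.5, -0.4, -0.1]
opening: 0.996
gripper_force: 0.0
time_s: 7.25
tcp_pos: [0.4759, -0.0695, 0.1125]
ee_rot: [-0.0, 3.141, -0.0]
contact_force: [-0.8, -0.1, 0.8]
opening: 0.995
gripper_force: 0.0
{66: (np.float64(268.5539184085736), np.float64(165.99217075001323), 0.055)} {66: array([629.7,  44.5,  65.2, 629.6,  44.9])}
{66: array([607.4,  33.3,  43.3, 603. ,  34.6])}
```

```bash
python3 -c "
import cv2,numpy as np
a=cv2.imread('pics/c.png')[130:250,210:370];b=cv2.imread('pics/c2.png')[130:250,220:380]
cv2.imwrite('pics/c3.png',np.hstack([cv2.resize(q,None,fx=2.5,fy=2.5) for q in(a,b)]))"
```

```text
(no output)
```

View pics/c3.png

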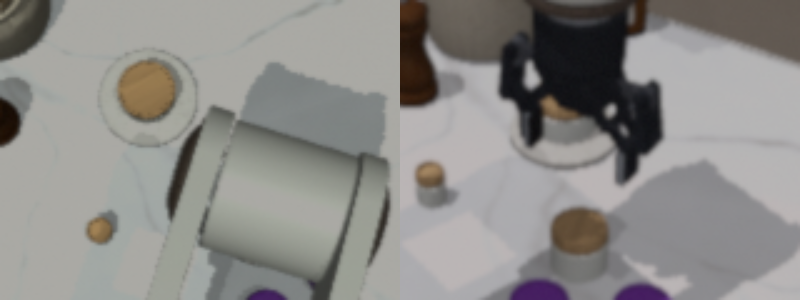

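Left crop: the 66 is centred on the rest at (148,90). Right: the gripper is above the 54. Camera and arm agree within about 1 mm, so I'm going for the 54.

```bash
python3 -m crank '[{"x":1,"y":0,"z":45,"wx":0,"wy":0,"wz":0,"jaw":85},{"x":0,"y":0,"z":45,"wx":0,"wy":0,"wz":0,"jaw":85},{"x":0,"y":0,"z":18,"wx":0,"wy":0,"wz":0,"jaw":85},{"x":0,"y":0,"z":0,"wx":0,"wy":0,"wz":0,"jaw":48},{"x":0,"y":0,"z":0,"wx":0,"wy":0,"wz":0,"jaw":48}]' 40; python3 -m crank '[{"x":0,"y":0,"z":0,"wx":0,"wy":0,"wz":0,"jaw":48},{"x":0,"y":0,"z":0,"wx":0,"wy":0,"wz":0,"jaw":48},{"x":0,"y":0,"z":0,"wx":0,"wy":0,"wz":0,"jaw":48},{"x":0,"y":0,"z":0,"wx":0,"wy":0,"wz":0,"jaw":48}]'
```

```text
time_s: 7.98
tcp_pos: [0.4755, -0.0692, 0.005]
ee_rot: [-0.003, 3.141, -0.001]
contact_force: [-4.0, 3.5, 7.5]
opening: 0.616
gripper_force: 41.1
time_s: 8.48
tcp_pos: [0.4752, -0.0693, 0.005]
ee_rot: [-0.002, 3.14, -0.0]
contact_force: [1.0, 2.4, 7.1]
opening: 0.615
gripper_force: 43.0
```

```bash
python3 -m crank '[{"x":0,"y":0,"z":-40,"wx":0,"wy":0,"wz":0,"jaw":48},{"x":0,"y":0,"z":-35,"wx":0,"wy":0,"wz":0,"jaw":48},{"x":-45,"y":33,"z":0,"wx":0,"wy":0,"wz":0,"jaw":48},{"x":-45,"y":33,"z":0,"wx":0,"wy":0,"wz":0,"jaw":48},{"x":-45,"y":33,"z":0,"wx":0,"wy":0,"wz":0,"jaw":48}]'; python3 -m crank '[{"x":-19,"y":14,"z":0,"wx":0,"wy":0,"wz":0,"jaw":48},{"x":0,"y":0,"z":8,"wx":0,"wy":0,"wz":0,"jaw":48},{"x":0,"y":0,"z":0,"wx":0,"wy":0,"wz":0,"jaw":48},{"x":0,"y":0,"z":0,"wx":0,"wy":0,"wz":0,"jaw":48}]'; python3 -m crank '[{"x":0,"y":0,"z":0,"wx":0,"wy":0,"wz":0,"jaw":48}]'; python3 -c "
from h import *
cv2.imwrite('pics/d.png',cv2.resize(ctrl.snapshot('scene')[100:225,230:355],None,fx=4.5,fy=4.5,interpolation=2))"
```

```text
time_s: 9.1
tcp_pos: [0.6108, 0.031, 0.0795]
ee_rot: [-0.001, 3.141, -0.0]
contact_force: [0.5, -0.1, -1.9]
opening: 0.615
gripper_force: 43.0
time_s: 9.6
tcp_pos: [0.6279, 0.0433, 0.0713]
ee_rot: [0.001, -3.141, 0.0]
contact_force: [-0.1, 1.1, -0.4]
opening: 0.617
gripper_force: 43.0
time_s: 9.72
tcp_pos: [0.6283, 0.0434, 0.0716]
ee_rot: [-0.001, 3.141, -0.0]
contact_force: [0.1, -0.9, -2.6]
opening: 0.615
gripper_force: 43.0
```

View pics/d.png

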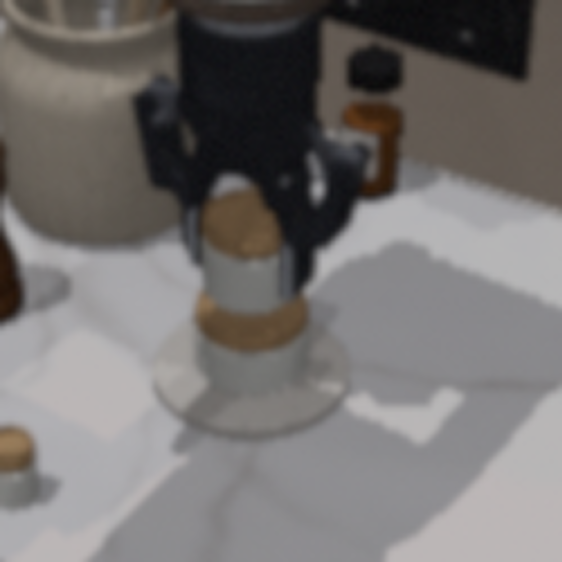

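The 54 hangs over the 66, centred sideways (axes at about x=250 in the crop). Lowering onto the seat, expected TCP z of 56 mm.

```bash
python3 -m crank '[{"x":-0.8,"y":0.5,"z":8,"wx":0,"wy":0,"wz":0,"jaw":48},{"x":0,"y":0,"z":4,"wx":0,"wy":0,"wz":0,"jaw":48},{"x":0,"y":0,"z":2,"wx":0,"wy":0,"wz":0,"jaw":48},{"x":0,"y":0,"z":0,"wx":0,"wy":0,"wz":0,"jaw":48}]'; python3 -m crank '[{"x":0,"y":0,"z":1,"wx":0,"wy":0,"wz":0,"jaw":48},{"x":0,"y":0,"z":0,"wx":0,"wy":0,"wz":0,"jaw":48}]';python3 -m crank '[{"x":0,"y":0,"z":0.6,"wx":0,"wy":0,"wz":0,"jaw":48},{"x":0,"y":0,"z":0,"wx":0,"wy":0,"wz":0,"jaw":48}]'
```

```text
time_s: 10.28
tcp_pos: [0.6291, 0.0444, 0.0569]
ee_rot: [0.002, -3.141, 0.0]
contact_force: [-0.4, -0.0, -1.5]
opening: 0.616
gripper_force: 43.0
time_s: 10.52
tcp_pos: [0.6293, 0.0444, 0.0561]
ee_rot: [-0.002, 3.142, -0.0]
contact_force: [-0.1, -0.2, -2.3]
opening: 0.618
gripper_force: 43.0
time_s: 10.78
tcp_pos: [0.6293, 0.0444, 0.056]
ee_rot: [-0.002, 3.141, -0.0]
contact_force: [-3.3, 0.7, 5.4]
opening: 0.613
gripper_force: 43.6
```

```bash
python3 -m crank '[{"x":0,"y":0,"z":0,"wx":0,"wy":0,"wz":0,"jaw":75},{"x":0,"y":0,"z":0,"wx":0,"wy":0,"wz":0,"jaw":75},{"x":0,"y":0,"z":0,"wx":0,"wy":0,"wz":0,"jaw":75},{"x":0,"y":0,"z":-40,"wx":0,"wy":0,"wz":0,"jaw":75},{"x":0,"y":0,"z":-40,"wx":0,"wy":0,"wz":0,"jaw":75}]'; python3 -m crank '[{"x":28,"y":-54.4,"z":0,"wx":0,"wy":0,"wz":0,"jaw":70},{"x":28,"y":-54.4,"z":0,"wx":0,"wy":0,"wz":0,"jaw":70},{"x":28,"y":-54.4,"z":0,"wx":0,"wy":0,"wz":0,"jaw":70},{"x":28,"y":-54.4,"z":0,"wx":0,"wy":0,"wz":0,"jaw":70},{"x":28,"y":-54.4,"z":0,"wx":0,"wy":0,"wz":0,"jaw":70}]'; python3 -m crank '[{"x":28,"y":-54.4,"z":0,"wx":0,"wy":0,"wz":0,"jaw":70},{"x":0,"y":0,"z":30,"wx":0,"wy":0,"wz":0,"jaw":70},{"x":0,"y":0,"z":0,"wx":0,"wy":0,"wz":0,"jaw":70}]'; python3 - <<'E'
from m import *
im=ctrl.snapshot("top"); s={54:(*proj("top",[.6285,.0438,.101]),.101)}; print(lids("top",im,s))
b=ctrl.snapshot("scene")
cv2.imwrite('pics/e.png',np.hstack([cv2.resize(im[120:220,220:320],None,fx=4,fy=4),cv2.resize(b[110:210,235:335],None,fx=4,fy=4)]))
E
```

```text
time_s: 11.4
tcp_pos: [0.629, 0.0444, 0.1362]
ee_rot: [0.002, -3.141, 0.0]
contact_force: [1.1, -0.3, 0.6]
opening: 0.878
gripper_force: 0.0
time_s: 12.02
tcp_pos: [0.4885, -0.2293, 0.1357]
ee_rot: [-0.002, 3.141, -0.001]
contact_force: [0.3, -0.3, 0.3]
opening: 0.819
gripper_force: 0.0
time_s: 12.4
tcp_pos: [0.4605, -0.282, 0.104]
ee_rot: [-0.0, -3.139, -0.003]
contact_force: [0.1, -0.3, -0.2]
opening: 0.819
gripper_force: 0.0
{54: array([622.4,  43.7,  62.7, 622.3,  43.5])}
```

View pics/e.png

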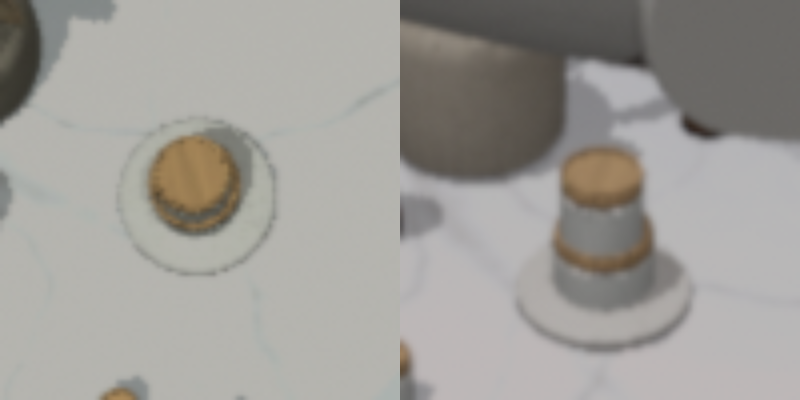

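The 54 sits upright and level inside the 66's rim; its lid centre is at (195,174) in the left crop. The mask merged both lids, so I ignore that number. Now the 42.

```bash
python3 -c "
from h import *
print(ray('top',(220+195/4-.4,120+174/4-.4),.101))"; python3 -m crank '[{"x":0,"y":0,"z":40,"wx":0,"wy":0,"wz":0,"jaw":70},{"x":0,"y":0,"z":40,"wx":0,"wy":0,"wz":0,"jaw":70},{"x":0,"y":0,"z":17,"wx":0,"wy":0,"wz":0,"jaw":70},{"x":0,"y":0,"z":0,"wx":0,"wy":0,"wz":0,"jaw":36},{"x":0,"y":0,"z":0,"wx":0,"wy":0,"wz":0,"jaw":36}]' 35; python3 -m crank '[{"x":0,"y":0,"z":0,"wx":0,"wy":0,"wz":0,"jaw":36},{"x":0,"y":0,"z":0,"wx":0,"wy":0,"wz":0,"jaw":36},{"x":0,"y":0,"z":0,"wx":0,"wy":0,"wz":0,"jaw":36},{"x":0,"y":0,"z":0,"wx":0,"wy":0,"wz":0,"jaw":36}]'
```

```text
[0.62822589 0.04292641 0.101     ]
time_s: 13.12
tcp_pos: [0.4625, -0.2827, 0.0104]
ee_rot: [-0.003, 3.14, -0.002]
contact_force: [-0.6, -0.2, -0.7]
opening: 0.478
gripper_force: 35.4
time_s: 13.62
tcp_pos: [0.4625, -0.2827, 0.0103]
ee_rot: [-0.002, 3.139, -0.003]
contact_force: [-0.5, 1.9, 8.8]
opening: 0.477
gripper_force: 36.1
```

```bash
python3 -m crank '[{"x":0,"y":0,"z":-40,"wx":0,"wy":0,"wz":0,"jaw":36},{"x":0,"y":0,"z":-50,"wx":0,"wy":0,"wz":0,"jaw":36},{"x":0,"y":0,"z":-40,"wx":0,"wy":0,"wz":0,"jaw":36},{"x":-25,"y":49,"z":0,"wx":0,"wy":0,"wz":0,"jaw":36},{"x":-25,"y":49,"z":0,"wx":0,"wy":0,"wz":0,"jaw":36}]'; python3 -m crank '[{"x":-25,"y":49,"z":0,"wx":0,"wy":0,"wz":0,"jaw":36},{"x":-25,"y":49,"z":0,"wx":0,"wy":0,"wz":0,"jaw":36},{"x":-25,"y":49,"z":0,"wx":0,"wy":0,"wz":0,"jaw":36},{"x":-25,"y":49,"z":0,"wx":0,"wy":0,"wz":0,"jaw":36},{"x":-17,"y":33,"z":0,"wx":0,"wy":0,"wz":0,"jaw":36}]'; python3 -m crank '[{"x":0,"y":0,"z":15,"wx":0,"wy":0,"wz":0,"jaw":36},{"x":0,"y":0,"z":0,"wx":0,"wy":0,"wz":0,"jaw":36},{"x":0,"y":0,"z":0,"wx":0,"wy":0,"wz":0,"jaw":36}]'; python3 -c "
from h import *
cv2.imwrite('pics/f.png',cv2.resize(ctrl.snapshot('scene')[90:215,230:355],None,fx=4.5,fy=4.5,interpolation=2))"
```

```text
time_s: 14.25
tcp_pos: [0.5122, -0.1835, 0.1401]
ee_rot: [0.001, 3.139, -0.002]
contact_force: [1.7, -0.5, -1.8]
opening: 0.475
gripper_force: 36.0
time_s: 14.88
tcp_pos: [0.6291, 0.0473, 0.1395]
ee_rot: [-0.004, 3.14, -0.0]
contact_force: [0.2, -0.4, 0.3]
opening: 0.475
gripper_force: 36.0
time_s: 15.25
tcp_pos: [0.628, 0.044, 0.124]
ee_rot: [-0.0, 3.141, -0.0]
contact_force: [-0.5, -0.7, -1.0]
opening: 0.474
gripper_force: 36.0
```

View pics/f.png

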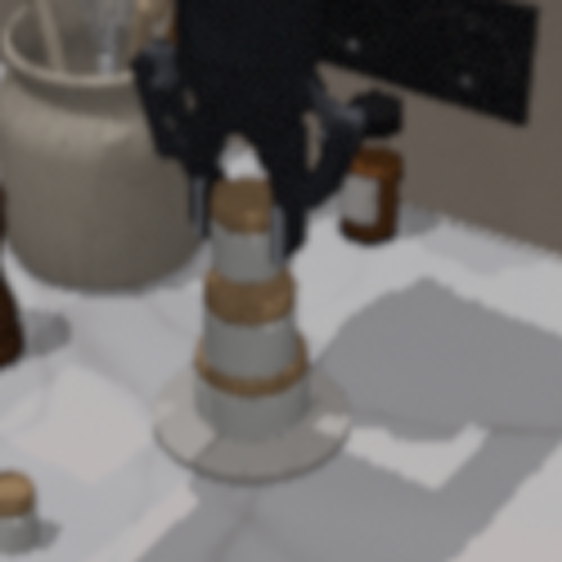

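The 42 is upright over the 54; the axes line up within about 1 px (246 against 250 in the crop), and I nudge it slightly in +x. Expected seating z is 107 mm.

```bash
python3 -m crank '[{"x":-1.4,"y":0,"z":8,"wx":0,"wy":0,"wz":0,"jaw":36},{"x":0,"y":0,"z":5,"wx":0,"wy":0,"wz":0,"jaw":36},{"x":0,"y":0,"z":2.5,"wx":0,"wy":0,"wz":0,"jaw":36},{"x":0,"y":0,"z":0,"wx":0,"wy":0,"wz":0,"jaw":36}]'; python3 -m crank '[{"x":0,"y":0,"z":1,"wx":0,"wy":0,"wz":0,"jaw":36},{"x":0,"y":0,"z":0,"wx":0,"wy":0,"wz":0,"jaw":36}]';python3 -m crank '[{"x":0,"y":0,"z":0.5,"wx":0,"wy":0,"wz":0,"jaw":36},{"x":0,"y":0,"z":0,"wx":0,"wy":0,"wz":0,"jaw":36}]'
```

```text
time_s: 15.8
tcp_pos: [0.6296, 0.0449, 0.1078]
ee_rot: [0.002, -3.141, 0.0]
contact_force: [0.4, 0.7, -0.7]
opening: 0.477
gripper_force: 35.9
time_s: 16.05
tcp_pos: [0.6298, 0.045, 0.1073]
ee_rot: [-0.002, 3.141, -0.0]
contact_force: [-0.8, -0.1, 2.4]
opening: 0.475
gripper_force: 36.2
time_s: 16.3
tcp_pos: [0.6299, 0.045, 0.1073]
ee_rot: [-0.002, 3.141, -0.0]
contact_force: [-2.1, -0.0, 7.9]
opening: 0.476
gripper_force: 36.7
```

```bash
python3 -m crank '[{"x":0,"y":0,"z":0,"wx":0,"wy":0,"wz":0,"jaw":62},{"x":0,"y":0,"z":0,"wx":0,"wy":0,"wz":0,"jaw":62},{"x":0,"y":0,"z":0,"wx":0,"wy":0,"wz":0,"jaw":62},{"x":0,"y":0,"z":-35,"wx":0,"wy":0,"wz":0,"jaw":62},{"x":0,"y":0,"z":-35,"wx":0,"wy":0,"wz":0,"jaw":62}]'; python3 -m crank '[{"x":40,"y":13,"z":0,"wx":0,"wy":0,"wz":0,"jaw":62},{"x":40,"y":13,"z":0,"wx":0,"wy":0,"wz":0,"jaw":62},{"x":40,"y":13,"z":0,"wx":0,"wy":0,"wz":0,"jaw":62},{"x":37,"y":14,"z":0,"wx":0,"wy":0,"wz":0,"jaw":62},{"x":0,"y":0,"z":50,"wx":0,"wy":0,"wz":0,"jaw":62}]'; python3 -m crank '[{"x":0,"y":0,"z":25,"wx":0,"wy":0,"wz":0,"jaw":62},{"x":0,"y":0,"z":0,"wx":0,"wy":0,"wz":0,"jaw":62},{"x":0,"y":0,"z":0,"wx":0,"wy":0,"wz":0,"jaw":62}]'; python3 - <<'E'
from h import *
im=ctrl.snapshot("top")
b=ctrl.snapshot("scene")
cv2.imwrite('pics/g.png',np.hstack([cv2.resize(im[120:220,220:320],None,fx=4,fy=4),cv2.resize(b[110:210,210:310],None,fx=4,fy=4)]))
E
```

```text
time_s: 16.92
tcp_pos: [0.6294, 0.045, 0.1771]
ee_rot: [0.002, -3.141, 0.0]
contact_force: [0.2, 0.1, 0.1]
opening: 0.725
gripper_force: 0.0
time_s: 17.55
tcp_pos: [0.4728, 0.0987, 0.1292]
ee_rot: [-0.004, 3.135, 0.001]
contact_force: [1.8, 0.8, -1.7]
opening: 0.724
gripper_force: 0.0
time_s: 17.92
tcp_pos: [0.4732, 0.0978, 0.1027]
ee_rot: [-0.002, 3.14, -0.0]
contact_force: [-0.2, -1.0, 0.6]
opening: 0.731
gripper_force: 0.0
```

View pics/g.png

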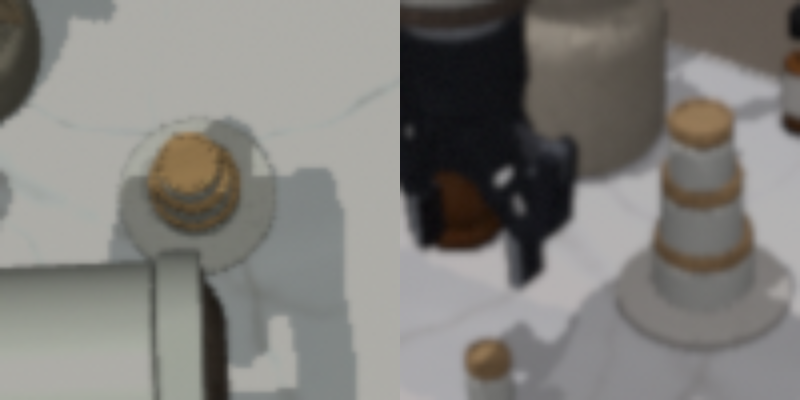

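Three canisters stand upright and level; the 42's lid centre is at (192,162) in the left crop. Next the 30.

```bash
python3 -c "
from h import *
print(ray('top',(220+192/4-.4,120+162/4-.4),.141))"; python3 -m crank '[{"x":0,"y":0,"z":40,"wx":0,"wy":0,"wz":0,"jaw":62},{"x":0,"y":0,"z":40,"wx":0,"wy":0,"wz":0,"jaw":62},{"x":0,"y":0,"z":14,"wx":0,"wy":0,"wz":0,"jaw":62},{"x":0,"y":0,"z":0,"wx":0,"wy":0,"wz":0,"jaw":24},{"x":0,"y":0,"z":0,"wx":0,"wy":0,"wz":0,"jaw":24}]' 30; python3 -m crank '[{"x":0,"y":0,"z":0,"wx":0,"wy":0,"wz":0,"jaw":24},{"x":0,"y":0,"z":0,"wx":0,"wy":0,"wz":0,"jaw":24},{"x":0,"y":0,"z":0,"wx":0,"wy":0,"wz":0,"jaw":24},{"x":0,"y":0,"z":0,"wx":0,"wy":0,"wz":0,"jaw":24}]'
```

```text
[0.62879053 0.04363421 0.141     ]
time_s: 18.65
tcp_pos: [0.4736, 0.0978, 0.0092]
ee_rot: [-0.002, 3.139, 0.0]
contact_force: [-2.9, 0.4, 8.8]
opening: 0.335
gripper_force: 29.1
time_s: 19.15
tcp_pos: [0.4735, 0.0978, 0.0091]
ee_rot: [-0.002, 3.139, -0.0]
contact_force: [-0.9, -0.4, 8.4]
opening: 0.333
gripper_force: 29.9
```

```bash
python3 -m crank '[{"x":0,"y":0,"z":-40,"wx":0,"wy":0,"wz":0,"jaw":24},{"x":0,"y":0,"z":-50,"wx":0,"wy":0,"wz":0,"jaw":24},{"x":0,"y":0,"z":-50,"wx":0,"wy":0,"wz":0,"jaw":24},{"x":0,"y":0,"z":-30,"wx":0,"wy":0,"wz":0,"jaw":24},{"x":-35,"y":-12,"z":0,"wx":0,"wy":0,"wz":0,"jaw":24}]'; python3 -m crank '[{"x":-35,"y":-12,"z":0,"wx":0,"wy":0,"wz":0,"jaw":24},{"x":-35,"y":-12,"z":0,"wx":0,"wy":0,"wz":0,"jaw":24},{"x":-35,"y":-12,"z":0,"wx":0,"wy":0,"wz":0,"jaw":24},{"x":-16,"y":-5,"z":0,"wx":0,"wy":0,"wz":0,"jaw":24},{"x":0,"y":0,"z":0,"wx":0,"wy":0,"wz":0,"jaw":24}]'; python3 -m crank '[{"x":0,"y":0,"z":16,"wx":0,"wy":0,"wz":0,"jaw":24},{"x":0,"y":0,"z":0,"wx":0,"wy":0,"wz":0,"jaw":24},{"x":0,"y":0,"z":0,"wx":0,"wy":0,"wz":0,"jaw":24}]'; python3 -c "
from h import *
cv2.imwrite('pics/i.png',cv2.resize(ctrl.snapshot('scene')[80:205,230:355],None,fx=4.5,fy=4.5,interpolation=2))"
```

```text
time_s: 19.77
tcp_pos: [0.5083, 0.0864, 0.182]
ee_rot: [-0.004, 3.135, 0.0]
contact_force: [1.2, -0.1, -0.9]
opening: 0.336
gripper_force: 30.1
time_s: 20.4
tcp_pos: [0.6292, 0.0446, 0.1779]
ee_rot: [-0.001, 3.141, -0.0]
contact_force: [-0.4, 0.2, -1.7]
opening: 0.336
gripper_force: 30.1
time_s: 20.78
tcp_pos: [0.6283, 0.0452, 0.1617]
ee_rot: [-0.002, 3.142, -0.0]
contact_force: [0.4, -0.5, -0.7]
opening: 0.332
gripper_force: 30.1
```

View pics/i.png

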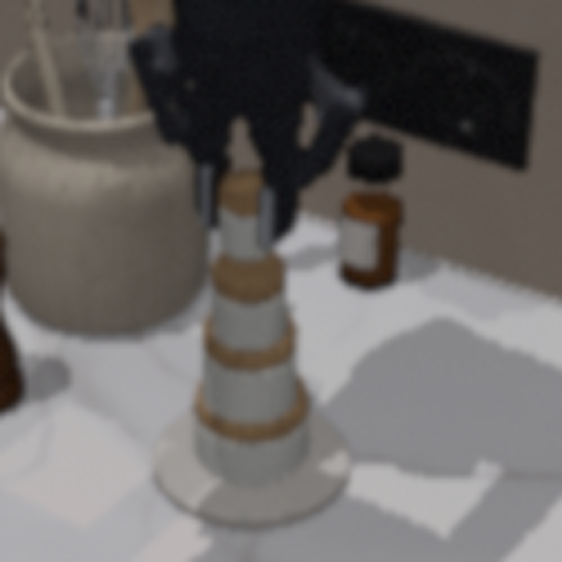

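The 30 hangs upright over the 42, whose lid centre is at (249,277) in the crop. A 1.2 mm trim in +x, then down to about 146 mm.

```bash
python3 -m crank '[{"x":-1.2,"y":0,"z":7,"wx":0,"wy":0,"wz":0,"jaw":24},{"x":0,"y":0,"z":4.5,"wx":0,"wy":0,"wz":0,"jaw":24},{"x":0,"y":0,"z":2.5,"wx":0,"wy":0,"wz":0,"jaw":24},{"x":0,"y":0,"z":0,"wx":0,"wy":0,"wz":0,"jaw":24}]'; python3 -m crank '[{"x":0,"y":0,"z":1,"wx":0,"wy":0,"wz":0,"jaw":24},{"x":0,"y":0,"z":0,"wx":0,"wy":0,"wz":0,"jaw":24}]';python3 -m crank '[{"x":0,"y":0,"z":0.6,"wx":0,"wy":0,"wz":0,"jaw":24},{"x":0,"y":0,"z":0,"wx":0,"wy":0,"wz":0,"jaw":24}]'
```

```text
time_s: 21.32
tcp_pos: [0.6297, 0.0449, 0.1472]
ee_rot: [0.002, -3.141, 0.0]
contact_force: [0.7, -0.1, -0.3]
opening: 0.331
gripper_force: 30.1
time_s: 21.58
tcp_pos: [0.6298, 0.045, 0.1465]
ee_rot: [-0.002, 3.142, -0.0]
contact_force: [0.5, -0.1, -1.1]
opening: 0.331
gripper_force: 30.1
time_s: 21.82
tcp_pos: [0.6299, 0.045, 0.1462]
ee_rot: [-0.002, 3.141, -0.0]
contact_force: [-1.0, 0.5, 2.6]
opening: 0.333
gripper_force: 30.4
```

Seated at 146.2 mm with light contact. Releasing, rising and backing away.

```bash
python3 -m crank '[{"x":0,"y":0,"z":0,"wx":0,"wy":0,"wz":0,"jaw":50},{"x":0,"y":0,"z":0,"wx":0,"wy":0,"wz":0,"jaw":50},{"x":0,"y":0,"z":0,"wx":0,"wy":0,"wz":0,"jaw":50},{"x":0,"y":0,"z":-30,"wx":0,"wy":0,"wz":0,"jaw":50},{"x":0,"y":0,"z":-40,"wx":0,"wy":0,"wz":0,"jaw":50}]'; python3 -m crank '[{"x":45,"y":-35,"z":0,"wx":0,"wy":0,"wz":0,"jaw":50},{"x":45,"y":-35,"z":0,"wx":0,"wy":0,"wz":0,"jaw":50},{"x":45,"y":-35,"z":0,"wx":0,"wy":0,"wz":0,"jaw":50},{"x":45,"y":-35,"z":0,"wx":0,"wy":0,"wz":0,"jaw":50},{"x":0,"y":-40,"z":0,"wx":0,"wy":0,"wz":0,"jaw":50}]'; python3 -m crank '[{"x":0,"y":-40,"z":0,"wx":0,"wy":0,"wz":0,"jaw":50},{"x":0,"y":0,"z":0,"wx":0,"wy":0,"wz":0,"jaw":50},{"x":0,"y":0,"z":0,"wx":0,"wy":0,"wz":0,"jaw":50}]'; python3 - <<'E'
from h import *
im=ctrl.snapshot("top")
b=ctrl.snapshot("scene")
cv2.imwrite('pics/j.png',np.hstack([cv2.resize(im[100:260,150:310],None,fx=2.5,fy=2.5),cv2.resize(b[90:250,190:350],None,fx=2.5,fy=2.5)]))
E
```

```text
time_s: 22.45
tcp_pos: [0.6294, 0.045, 0.2159]
ee_rot: [0.002, -3.14, -0.0]
contact_force: [-0.6, -0.2, 0.1]
opening: 0.587
gripper_force: 0.0
time_s: 23.08
tcp_pos: [0.448, -0.1358, 0.2168]
ee_rot: [-0.002, 3.14, -0.001]
contact_force: [1.9, 0.5, 0.6]
opening: 0.584
gripper_force: 0.0
time_s: 23.45
tcp_pos: [0.45, -0.1749, 0.2159]
ee_rot: [0.001, -3.141, -0.0]
contact_force: [-0.7, 0.4, -0.3]
opening: 0.585
gripper_force: 0.0
```

View pics/j.png

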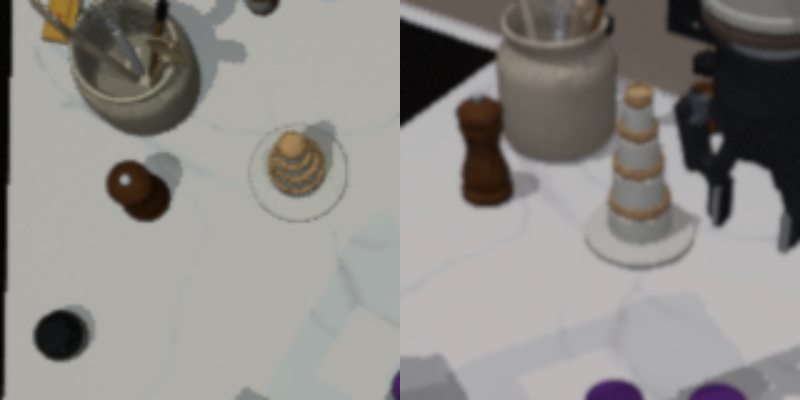

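The four-tier tower stands upright on the rest, at (640,165) in the right crop. The mill and timer are where they were, and the arm is clear.

```bash
python3 -c "
from rig import ctrl
print(ctrl.job_done())"
```

```text
the job is handed in; nothing more can be done
None
```

The four canisters stand in one free tower on the middle of the pan rest, widest at the bottom, each seated in the rim below; the job was handed in at about 24 s, with no verdict shown, the mill and timer unmoved in the last picture, and the salt shaker not in that view but never approached after the first pick.

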